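Hang the framed bamboo sample on its screw

TASK

Hang the small box frame that stands on the table on the bare screw of the low board, above the blank caption card. Feel with light pressure, without forcing, until the keyhole in its back passes over the screw head and the back lies against the board; then lower it in your grip until the screw is fully home in the narrow slot, and let go so that it hangs straight. Do not let it drop, and leave everything else as it is.

Things in the scene. Friction and masses are not known exactly. Their poses are not given: they have to be found in the camera images.
- frame: The only frame standing on the table: dark walnut box frame, 60 mm wide (its y), 90 mm high (z), 36 mm deep (x), 0.16 to 0.28 kg, woven bamboo lattice behind glass. Origin: middle of its underside; x points out of the glass front, z up. Its flat back is the plane x = -18 mm; a keyhole hanger is let in there. Take it by its two side faces, near the top.
- entry (a point): On the frame: centre of the keyhole's round entry hole (14 mm across) in the plane of the back, on the centreline, 58 mm above the underside. The hanger is 3 mm steel, flush with the back; the hollow behind it reaches 11 mm in from the back, so the screw head fits.
- home (a point): On the frame: where the screw's axis lies, in the plane of the back, once it is home at the closed upper end of the slot: 74 mm above the underside, 16 mm above the entry centre. The slot is 7 mm wide and runs straight up from the entry hole on the centreline.
- card: Blank white caption card, 60 x 22 mm, stuck on the board's front under the one place (left, middle or right) with a bare screw; the other two places have a card with a frame hanging above. Origin: centre of the card, on the board's front face; x straight out of the board, y along it, z up; always 70 mm above the table. A frame hung home there has its underside 31 mm above it.
- spot (a point): On the board's front face, 105 mm above the card's centre (axes as the card): the place marked for the bare steel screw. The screw's height is true to it, but it was driven by eye and is up to 9 mm to either side (y). Its axis is square to the board. Head 12 mm across with a flat top, 4 mm thick, its top 9.5 mm off the board; shank 5 mm across, 5.5 mm bare.
- board: Low upright plywood board with a flush walnut cap, fixed on the table, 400 mm wide (y), 12 thick, 200 high; its front faces away from the robot. Origin: on the table under the middle of the front face; x out of the front. Hanging places at y = -125, 0, 125 mm. Two feet at the ends reach 35 mm forward, 18 mm high.
- hung_a: Frame of the same size already hanging on the board, radiating bamboo fan behind glass. Origin on the board's front face at the centre of its own card; the frame's underside is 31 mm above it, and it stands 36 mm out.
- hung_b: Frame of the same size already hanging on the board, bamboo rings behind glass. Origin as for hung_a.
- jar: Glass jar with steel lid, 60 mm in diameter, 85 mm high, origin under its middle.
- clip_tray: Open clear tray of small metal clips, 85 x 75 x 32 mm, origin under its middle.
- cutters: Side cutters lying flat, about 140 mm long, origin under the pivot.
- screwdriver: Screwdriver with wooden handle lying flat, 190 mm long, origin under its middle.
- strips: Tied bundle of bamboo strips, 260 x 36 x 22 mm, origin under its middle.
- knife: Bamboo-splitting knife lying flat, 240 mm long, origin under the bolster between handle and blade.
- tape: Roll of paper tape lying flat, 72 mm in diameter, 22 mm high, origin under its middle.
Not all that is in view belongs to the job. What is shaped like the frame but red is not meant.

How it is judged:
By the outcome, as a careful person would: the job done as asked, in the order asked, and still so for the second after the job is handed in, with the robot touching nothing.
It also fails if it takes over 61 s, if anything falls off the work surface, if the arm or the gripper's body presses on something with over 40 N, if the wrist force passes 120 N, or if a joint passes its speed limit or range.

ROBOT

A 6-joint arm with a two-finger parallel gripper is mounted at the origin on the work surface. World frame = base frame: x ahead of the robot, y to its left, z up, the work surface at z = 0. Lengths are in mm, angles in rad, forces in N, time in s.
With the tool pointing down it reaches from about 350 to 975 mm from the base axis. Payload 4.9 kg.
Tool frame: the origin (TCP) lies at the very end of the fingers, on their centre line; the grasp point (between the pads) lies 19 mm behind it (manip.hold_point_z is the distance from the TCP to the grasp point, in mm); x points along the fingers, y is the direction in which the jaws open and shut, and the axes are right-handed (so a half turn about x gives the same grasp; the last joint's range is limited). The gripper opens to 85 mm and grips with 20 to 120 N. Pads are 22 mm wide; open, the fingers measure 114 mm over their backs; the gripper's body (76 mm by 85 mm) begins 54 mm behind the grasp point. The pads swing forward as they close: fully open they stand 13 mm farther back than shut.
Start: joints at [1.028, 0.053, 1.613, -0, 1.476, -0.119], TCP at [257.005, 569.693, 231.304] pointing down, gripper open.
Joint ranges: [-3.01, 3.01], [-1.01, 2.22], [0.06, 2.58], [-1.02, 4.17], [0.09, 2.62], [-3.14, 3.14]. Speed limits (rad/s): [2.57, 2.57, 3.14, 3.14, 3.14, 3.14].

INTERFACE

Orientations are given as a 3x3 rotation matrix whose columns are the frame's x, y, z axes.
In Python, from bench import manip gives the robot as it stands. The module is installed in compiled form; this text tells all that it offers.
- The arm moves only by the tool send_rows, never from a script. Its argument "motion" is a list of rows, each an object with "delta_pos": the shift along the tool's x, y, z each as a share of 0.1 m, from -1 to 1, a list of three; "dr": the turn, a rotation vector about the tool's x, y, z each as a share of 60 degrees, from -1 to 1, a list of three. A call has 1 to 10 rows; each row shifts and turns the commanded pose from where the row before left it, along the tool's axes as they then stand; what a row does not reach is not made up. A row lasts 1/8 s, in which the tool goes at most 62.5 mm and 10.7 degrees, less where a joint would pass 70% of its speed; a pose out of reach is approached as far as the arm can. A call with a number of a shift or a turn outside -1 to 1 is refused whole. A call with a gripper value outside its range is refused whole. "fingers" is the gripper command: -1 is fully open, 1 is shut, values between are in proportion, set as the call begins (left out, the last holds). The fingers move at their own pace and stop on an object; "grip_force" is the grip in N (left out, the last holds). Time passes only in rows, so rows that do not move let the fingers close. It gives the time, the measured TCP pose, the force and the opening at its end, in the units of the state.
- manip.read_state(): the state, without advancing time (a new reading comes with each control period).
- manip.camera(name): name is "scene" or "top" or "wrist"; returns the picture (480x640x3 uint8, blue, green, red); there is no depth.
- manip.camera_model(name): a dict with "fx", "fy", "cx", "cy" (pixels), "T" (4x4, takes a point from camera to world coordinates). Camera axes: x right, y down, z forward; pixel columns grow to the right and rows downward; lengths in mm; the calibration is good to about 2 mm. A picture is of the moment at which its call begins: read the wrist's pose just before it. camera_model takes no time and is no camera call; for the wrist camera it gives the pose at the moment of the call.
- manip.hand_in(): hands the job in, once; it reports no verdict.
The state is a dict: "clock": time; "joints": joint angles; "joint_velocities": joint speeds; "joint_efforts": joint torques, N m; "position": TCP position; "eef_rot": TCP orientation; "contact_force": force on the tool from outside, world axes, zero at the start; "moment": the same for the moment, N m; "width": opening from 0.0 (shut) to 1.0 (fully open).
Only numpy, scipy, OpenCV 4.12 (cv2) and the standard library are available. Lean on these libraries where they do the work, as an engineer would, in place of code of your own. Each camera call takes 0.05 s, during which the arm holds its last target.

## Working session

There is one attempt and no reset: what is moved stays moved. The work goes in short steps, Python scripts to look and compute and a tool call to move; the robot and the scene stay as the last step left them, time stands still between calls to the robot, and variables do not carry over. Pictures are saved under pics/ and viewed, and the job is handed in when it is done.

Besides the shell and the picture viewer there is one more tool, called after "Request:" as a command line: name --argument value ..., lists and objects as JSON in quotes. send_rows: Moves the arm, as the interface text tells. Shift numbers are shares of 0.1 m and turn numbers shares of 60 degrees, none past 1 either way. Its arguments: {"type":"object","properties":{"motion":{"type":"array"},"fingers":{"type":"number"},"grip_force":{"type":"number"}},"required":["motion"]}

```bash
mkdir -p pics; ls
python3 - <<'E'
from bench import manip
import cv2, numpy as np
s=manip.read_state(); print({k:np.round(v,3).tolist() for k,v in s.items()})
for n in ("scene","top","wrist"):
    m=manip.camera_model(n); print(n,m["fx"],m["fy"],m["cx"],m["cy"],np.round(m["T"],3).tolist())
    cv2.imwrite(f"pics/{n}0.png",manip.camera(n))
E
```

```text
pics
{'clock': 0.0, 'joints': [1.028, 0.053, 1.614, -0.0, 1.476, -0.119], 'joint_velocities': [0.0, -0.001, -0.001, 0.0, -0.0, 0.002], 'joint_efforts': [-0.0, -39.369, -37.018, -0.0, 0.007, 0.0], 'position': [256.7, 569.163, 230.038], 'eef_rot': [[-0.001, 0.411, 0.912], [-0.002, 0.912, -0.411], [-1.0, -0.002, -0.0]], 'contact_force': [0.242, -0.423, 0.456], 'moment': [0.062, -0.069, -0.019], 'width': 1.002}
scene 486.87077233571097 486.87077233571097 327.88763899657204 244.4686570677065 [[-0.618, 0.518, -0.592, 1230.343], [0.786, 0.42, -0.453, 410.934], [0.013, -0.745, -0.667, 783.46], [0.0, 0.0, 0.0, 1.0]]
top 614.3957321438596 614.3957321438596 323.85558765844826 244.97085251058886 [[0.029, -0.993, 0.114, 458.348], [-1.0, -0.03, -0.007, -36.524], [0.011, -0.113, -0.993, 1466.148], [0.0, 0.0, 0.0, 1.0]]
wrist 432.0315766916063 432.0315766916063 324.2688977475533 230.95734128916 [[0.411, 0.875, 0.256, 190.321], [0.912, -0.394, -0.118, 598.88], [-0.002, 0.282, -0.959, 372.534], [0.0, 0.0, 0.0, 1.0]]
```

View pics/scene0.png

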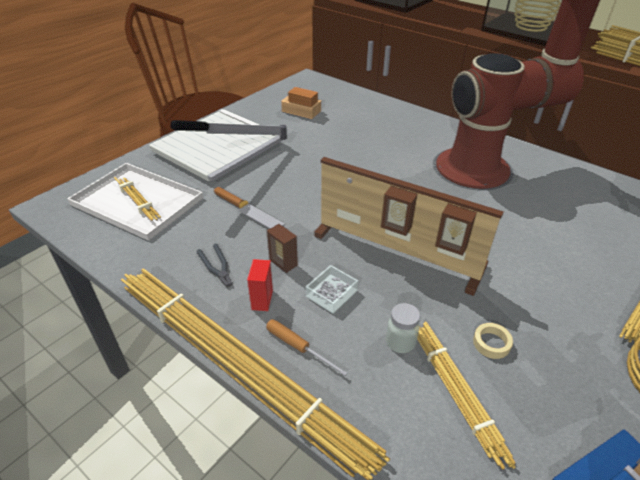

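View pics/top0.png

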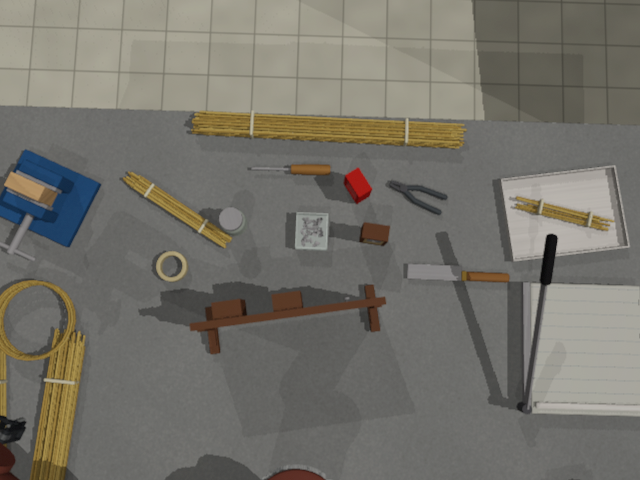

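View pics/wrist0.png

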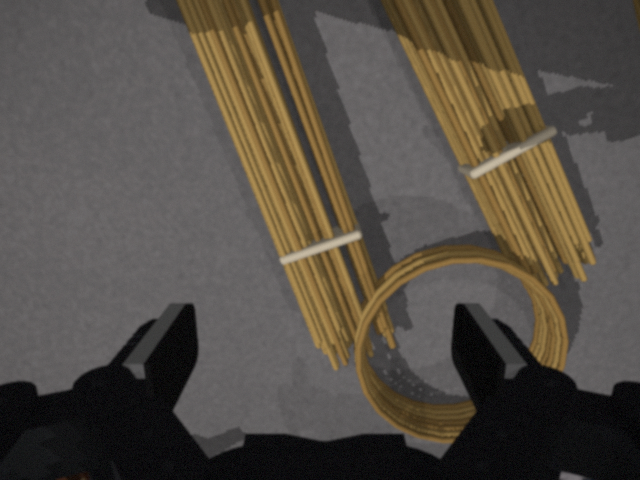

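Run:
```python
import cv2, numpy as np
a=cv2.imread("pics/scene0.png");b=cv2.imread("pics/top0.png")
c1=cv2.resize(a[210:320,230:340],None,fx=4,fy=4,interpolation=cv2.INTER_CUBIC)
c2=cv2.resize(b[160:340,330:400],None,fx=4,fy=4,interpolation=cv2.INTER_CUBIC)[:, :]
c3=cv2.resize(a[150:250,310:370],None,fx=4,fy=4,interpolation=cv2.INTER_CUBIC)
cv2.imwrite("pics/c1.png",c1)
cv2.imwrite("pics/c2.png",cv2.resize(b[160:350,180:400],None,fx=3,fy=3,interpolation=cv2.INTER_CUBIC))
cv2.imwrite("pics/c3.png",cv2.resize(a[145:300,310:510],None,fx=4,fy=3.8,interpolation=cv2.INTER_CUBIC))
```

```text
(no output)
```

View pics/c1.png

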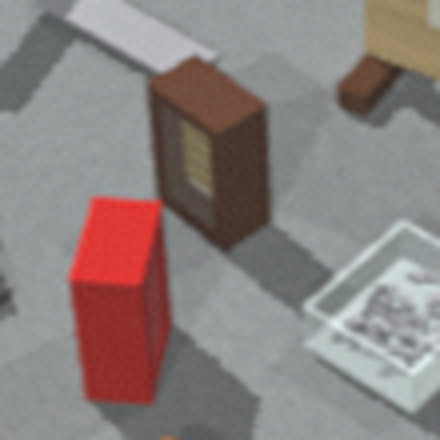

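View pics/c2.png

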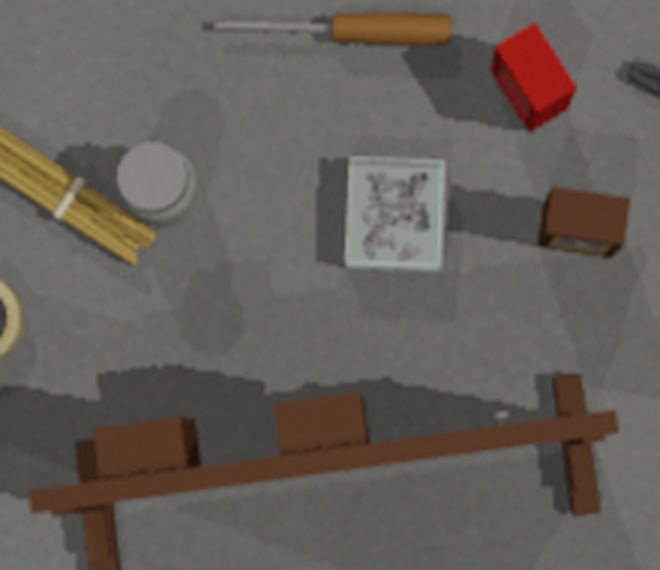

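View pics/c3.png

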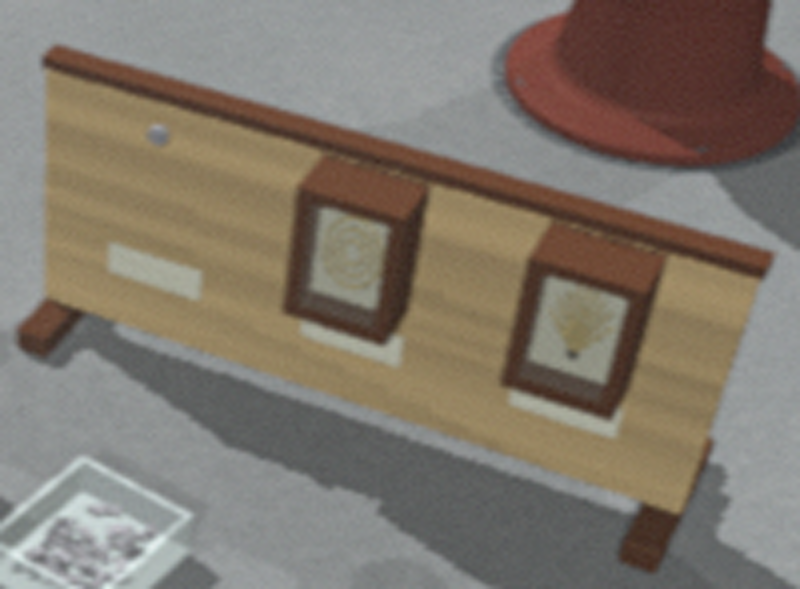

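```bash
cat > h.py <<'E'
import numpy as np
from bench import manip
def ray(n,px,m=None):
    m=m or manip.camera_model(n); T=np.array(m["T"])
    d=np.array([(px[0]-m["cx"])/m["fx"],(px[1]-m["cy"])/m["fy"],1.]); d=T[:3,:3]@d
    return T[:3,3],d/np.linalg.norm(d)
def atz(n,px,z,m=None):
    o,d=ray(n,px,m); return o+d*(z-o[2])/d[2]
def onplane(n,px,p0,nn,m=None):
    o,d=ray(n,px,m); return o+d*(nn@(p0-o))/(nn@d)
def proj(n,P,m=None):
    m=m or manip.camera_model(n); T=np.array(m["T"]); c=T[:3,:3].T@(np.asarray(P,float)-T[:3,3])
    return m["fx"]*c[0]/c[2]+m["cx"],m["fy"]*c[1]/c[2]+m["cy"]
E
python3 - <<'E'
from h import *
np.set_printoptions(precision=1,suppress=True)
# top view from c2 (3x, origin 180,160)
f=lambda u,v:(180+(u+.5)/3-.5,160+(v+.5)/3-.5)
print("frame top/top cam"); 
for p in [(552,187),(628,196),(621,247),(545,238)]: print(atz("top",f(*p),90))
print("cap corners");
for p in [(30,491),(615,412),(617,433),(33,511)]: print(atz("top",f(*p),200))
print("screw",atz("top",f(502,415),175))
g=lambda u,v:(230+(u+.5)/4-.5,210+(v+.5)/4-.5)
print("frame top/scene cam")
for p in [(150,85),(198,57),(267,103),(220,133)]: print(atz("scene",g(*p),90))
print("frame bottom"); print(atz("scene",g(225,248),0))
k=lambda u,v:(310+(u+.5)/4-.5,145+(v+.5)/3.8-.5)
print("cap scene front lower edge?",)
for p in [(45,65),(58,46),(773,254),(767,275)]: print(atz("scene",k(*p),200))
E
```

```text
frame top/top cam
[ 670.9 -135.5   90. ]
[ 665.8 -193.    90. ]
[ 626.8 -188.4   90. ]
[ 631.9 -131.    90. ]
cap corners
[434.2 223.  200. ]
[ 499.3 -174.1  200. ]
[ 485.  -175.7  200. ]
[420.8 220.2 200. ]
screw [495.7 -97.9 175. ]
frame top/scene cam
[ 663.9 -192.2   90. ]
[ 629.3 -188.1   90. ]
[ 634.8 -132.3   90. ]
[ 669.3 -135.7   90. ]
frame bottom
[ 667.8 -138.8    0. ]
cap scene front lower edge?
[ 505.9 -167.9  200. ]
[ 485.1 -175.3  200. ]
[420.4 220.9 200. ]
[438.8 225.7 200. ]
```

Candidates for "the frame":
- The walnut frame standing alone: scene (283,248), top (375,234).
- The red block: scene (261,285), top (358,185). Excluded by its colour.
- The hung ring frame: scene (399,210). It is on the board already.
- The hung fan frame: scene (457,230). It is on the board already.

I choose the walnut frame. The crop shows the lattice glass facing +x and its back facing −x. Its centre is at about (649,−162), yaw −5.3°. The board has yaw about +9.25°, and its front-middle is at (466.7,24.4). The bare screw is at scene (349,181), at the −y place.

Next I move to look at the screw with the wrist camera, turned so the camera is on the front side.

Request:
send_rows --motion '[{"delta_pos": [-0.3, 0, 0], "dr": [0, 0, 0]}, {"delta_pos": [0, -0.355, 0.435], "dr": [0, 0, 0]}, {"delta_pos": [0, -0.355, 0.435], "dr": [0, 0, 0]}, {"delta_pos": [0, -0.355, 0.435], "dr": [0, 0, 0]}, {"delta_pos": [0, -0.355, 0.435], "dr": [0, 0, 0]}, {"delta_pos": [0, -0.355, 0.435], "dr": [0, 0, 0]}, {"delta_pos": [0, -0.355, 0.435], "dr": [0, 0, 0]}, {"delta_pos": [0, -0.355, 0.435], "dr": [0, 0, 0]}, {"delta_pos": [0, -0.355, 0.435], "dr": [0, 0, 0]}, {"delta_pos": [0, -0.355, 0.435], "dr": [0, 0, 0]}]'

```text
clock: 1.4
position: [482.8, 115.7, 261.1]
eef_rot: [[0.0, 0.411, 0.911], [0.0, 0.911, -0.411], [-1.0, 0.0, 0.0]]
contact_force: [1.3, -0.1, -0.0]
width: 0.996
```

Request:
send_rows --motion '[{"delta_pos": [0, -0.355, 0.435], "dr": [0, 0, 0]}, {"delta_pos": [0, -0.355, 0.435], "dr": [0, 0, 0]}, {"delta_pos": [0, -0.355, 0.435], "dr": [0, 0, 0]}, {"delta_pos": [0, -0.355, 0.435], "dr": [0, 0, 0]}, {"delta_pos": [0, 0, 0], "dr": [0.17, 0, 0]}, {"delta_pos": [0, 0, 0], "dr": [0.17, 0, 0]}, {"delta_pos": [0, 0, 0], "dr": [0.17, 0, 0]}, {"delta_pos": [0, 0, 0], "dr": [0.17, 0, 0]}, {"delta_pos": [0, 0, 0], "dr": [0.17, 0, 0]}, {"delta_pos": [0, 0, 0], "dr": [0.17, 0, 0]}]'

```text
clock: 2.65
position: [582.5, -83.5, 260.8]
eef_rot: [[-0.001, 0.997, 0.073], [0.0, 0.073, -0.997], [-1.0, -0.001, -0.0]]
contact_force: [-0.6, 0.4, -0.4]
width: 0.998
```

Request:
send_rows --motion '[{"delta_pos": [0, 0, 0], "dr": [0.17, 0, 0]}, {"delta_pos": [0, 0, 0], "dr": [0.17, 0, 0]}, {"delta_pos": [0, 0, 0], "dr": [0.17, 0, 0]}, {"delta_pos": [0, 0, 0], "dr": [0.17, 0, 0]}, {"delta_pos": [0, 0, 0], "dr": [0.17, 0, 0]}, {"delta_pos": [0, 0, 0], "dr": [0.17, 0, 0]}, {"delta_pos": [0, 0, 0], "dr": [0.17, 0, 0]}, {"delta_pos": [0, 0, 0], "dr": [0.17, 0, 0]}, {"delta_pos": [0, 0, 0], "dr": [0.08, 0, 0]}, {"delta_pos": [0, 0, 0], "dr": [0, 0, 0]}]'

```text
clock: 3.9
position: [582.5, -83.5, 260.9]
eef_rot: [[-0.001, 0.142, -0.99], [0.0, -0.99, -0.142], [-1.0, -0.0, 0.001]]
contact_force: [-0.2, 0.1, -0.1]
width: 1.001
```

Run:
```python
from h import *
import cv2
s=manip.read_state(); m=manip.camera_model("wrist"); im=manip.camera("wrist"); cv2.imwrite("pics/w1.png",im)
print(s["position"], proj("wrist",[495.7,-97.9,175],m))
```

```text
[582.50389161 -83.4879377  260.89689578] (np.float64(327.562630152933), np.float64(374.4652121027158))
```

View pics/w1.png

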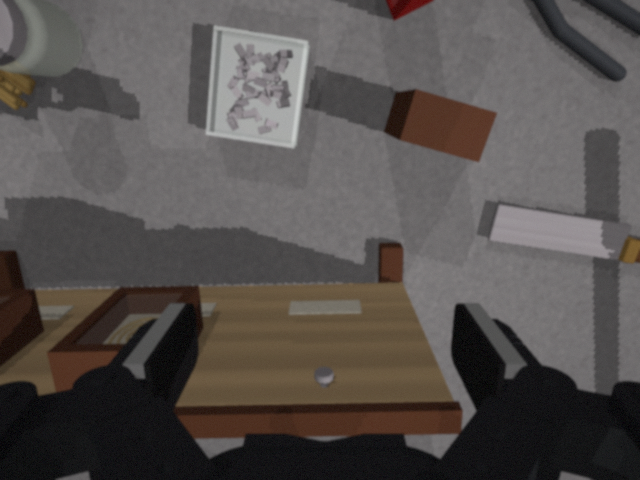

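Run:
```python
import cv2
a=cv2.imread("pics/w1.png")
cv2.imwrite("pics/w1c.png",cv2.resize(a[280:440,250:470],None,fx=3.5,fy=3.5,interpolation=cv2.INTER_CUBIC))
cv2.imwrite("pics/w1d.png",cv2.resize(a[290:440,100:540],None,fx=1.8,fy=1.8,interpolation=cv2.INTER_CUBIC)*2)
cv2.imwrite("pics/w1e.png",cv2.resize(a[80:170,380:510],None,fx=6,fy=6,interpolation=cv2.INTER_CUBIC))
```

```text
(no output)
```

View pics/w1c.png

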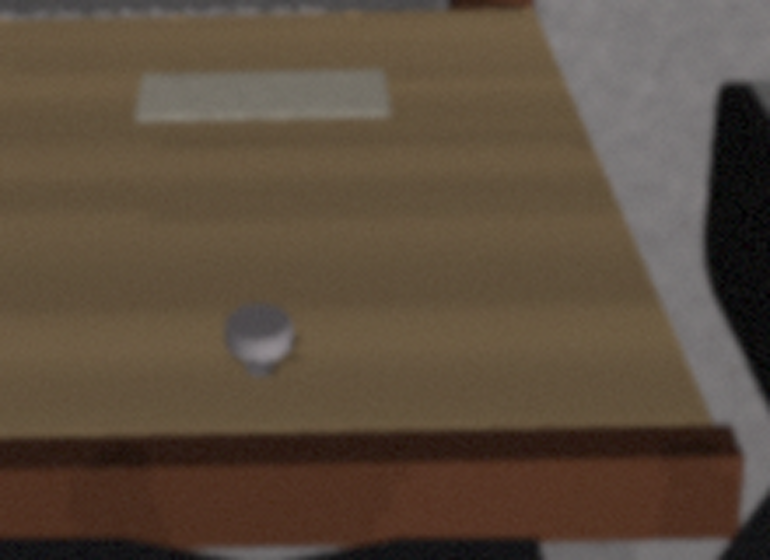

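View pics/w1e.png

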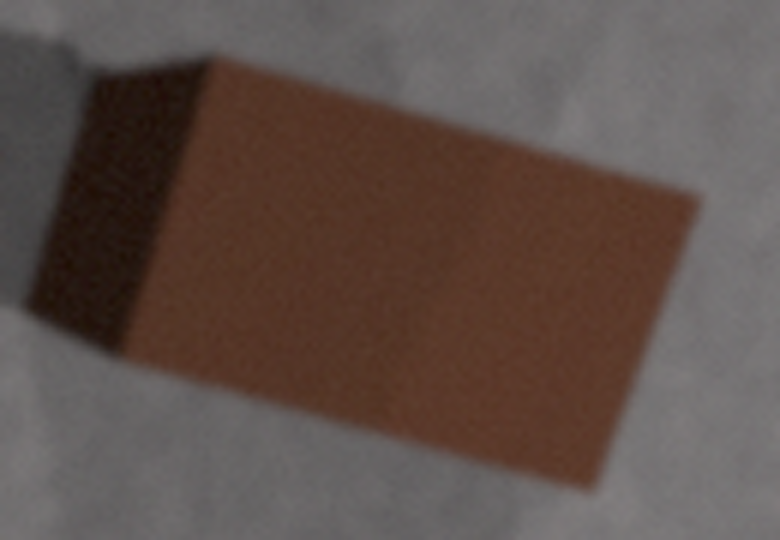

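Run:
```python
from h import *
np.set_printoptions(precision=2,suppress=True)
m=manip.camera_model("wrist")
f=lambda u,v:(250+(u+.5)/3.5-.5,280+(v+.5)/3.5-.5)
A=atz("wrist",f(0,467),200,m);B=atz("wrist",f(738,455),200,m);print(A,B,np.degrees(np.arctan2(-(A-B)[0],(A-B)[1])))
C=atz("wrist",f(740,538),200,m);print("rear",C)
b0=np.array([466.7,24.4,0]);th=np.radians(9.25)
n=np.array([np.cos(th),np.sin(th),0]);t=np.array([-n[1],n[0],0])
bf=lambda P:np.array([(P-b0)@n,(P-b0)@t,P[2]])
print("bf edge",bf(A),bf(B))
P=onplane("wrist",f(259,322),b0+9.5*n,n,m);print("screw",P,bf(P)); P=atz("wrist",f(259,322),175,m);print(P,bf(P))
for p in [(138,74),(388,70),(388,118),(135,122)]:
    print("card",bf(onplane("wrist",f(*p),b0,n,m)))
g=lambda u,v:(380+(u+.5)/6-.5,80+(v+.5)/6-.5)
Q=[atz("wrist",g(*p),90,m) for p in [(215,55),(703,197),(597,492),(120,355)]]
print(np.array(Q),np.mean(Q,0)); 
for i,j in((0,1),(3,2)): d=Q[i]-Q[j]; print(np.degrees(np.arctan2(-d[0],d[1])),np.linalg.norm(d))
for i,j in((0,3),(1,2)): d=Q[i]-Q[j]; print(np.degrees(np.arctan2(d[1],d[0])),np.linalg.norm(d))
```

```text
[481.9  -55.67 200.  ] [ 501.03 -172.08  200.  ] 9.332045941487104
rear [ 485.41 -176.11  200.  ]
bf edge [  2.14 -81.47 200.  ] [   2.3  -199.45  200.  ]
screw [495.85 -95.51 172.82] [   9.5  -123.04  172.82]
[497.33 -95.3  175.  ] [  11.   -123.07  175.  ]
card [  0.   -91.9   52.42]
card [  -0.   -155.4    52.49]
card [  -0.   -153.31   78.54]
card [ -0.   -93.24  78.48]
[[ 671.12 -134.04   90.  ]
 [ 663.81 -193.51   90.  ]
 [ 628.67 -189.61   90.  ]
 [ 636.36 -129.72   90.  ]] [ 649.99 -161.72   90.  ]
-7.012850315065968 59.910448104951286
-7.321111298076901 60.37556404581693
-7.084642936476259 35.03138571010442
-6.331696973024606 35.35868603762714
```

Request:
send_rows --motion '[{"delta_pos": [0, 0, 0], "dr": [0.125, 0, 0]}, {"delta_pos": [0, 0, 0], "dr": [0.125, 0, 0]}, {"delta_pos": [0.1, 0.35, -0.4], "dr": [0, 0, 0]}, {"delta_pos": [0.2, 0.347, -0.393], "dr": [0, 0, 0]}, {"delta_pos": [0.5, 0, 0], "dr": [0, 0, 0]}, {"delta_pos": [0.4, 0, 0], "dr": [0, 0, 0]}, {"delta_pos": [0.0, 0, 0], "dr": [0, 0, 0]}]'

```text
clock: 4.82
position: [650.1, -161.3, 136.1]
eef_rot: [[-0.009, -0.119, -0.993], [0.003, -0.993, 0.119], [-1.0, -0.002, 0.009]]
contact_force: [0.2, -0.2, 0.6]
width: 1.0
```

Run:
```python
from h import *
import cv2
s=manip.read_state(); m=manip.camera_model("wrist"); im=manip.camera("wrist"); cv2.imwrite("pics/w2.png",im)
print(s["position"],s["eef_rot"])
```

```text
[ 650.11649282 -161.27618772  136.06327832] [[-0.00895334 -0.11904325 -0.9928487 ]
 [ 0.00328199 -0.99288665  0.1190182 ]
 [-0.99995453 -0.00219291  0.00928035]]
```

View pics/w2.png

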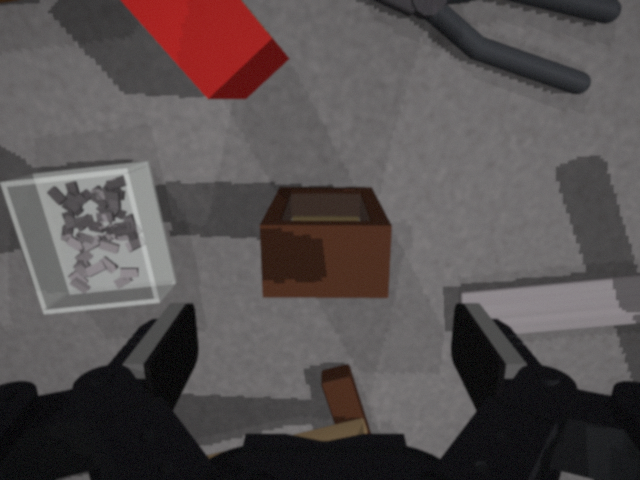

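Request:
send_rows --motion '[{"delta_pos": [0.2, 0, 0], "dr": [0, 0, 0]}, {"delta_pos": [0, 0, 0], "dr": [0, 0, 0]}, {"delta_pos": [0, 0, 0], "dr": [0, 0, 0]}]'

```text
clock: 5.25
position: [653.5, -162.3, 122.3]
eef_rot: [[0.001, -0.12, -0.993], [-0.001, -0.993, 0.12], [-1.0, 0.0, -0.001]]
contact_force: [-0.4, -0.1, 0.2]
width: 1.001
```

Run:
```python
from h import *
np.set_printoptions(precision=2,suppress=True)
m=manip.camera_model("wrist")
T=np.array(m["T"]);print(T)
s=manip.read_state();R=np.array(s["eef_rot"]);print(s["position"]); print(R,R.T@(T[:3,3]-s["position"]),R.T@T[:3,:3])
```

```text
[[  -0.12   -0.95   -0.28  723.63]
 [  -0.99    0.11    0.03 -170.93]
 [   0.      0.28   -0.96  264.73]
 [   0.      0.      0.      1.  ]]
[ 653.54 -162.28  122.31]
[[ 0.   -0.12 -0.99]
 [-0.   -0.99  0.12]
 [-1.    0.   -0.  ]] [-142.33    0.26  -70.82] [[ 0.   -0.28  0.96]
 [ 1.    0.   -0.  ]
 [-0.    0.96  0.28]]
```

Request:
send_rows --motion '[{"delta_pos": [0.4, 0, 0], "dr": [0, 0, 0]}, {"delta_pos": [0.34, 0, 0], "dr": [0, 0, 0]}, {"delta_pos": [0, 0, 0], "dr": [0, 0, 0]}, {"delta_pos": [0, 0, 0], "dr": [0, 0, 0]}]'

```text
clock: 5.75
position: [654.3, -162.7, 49.4]
eef_rot: [[0.003, -0.12, -0.993], [-0.001, -0.993, 0.12], [-1.0, 0.001, -0.003]]
contact_force: [1.1, -0.9, 0.7]
width: 1.002
```

Request:
send_rows --motion '[{"delta_pos": [0, 0, 0], "dr": [0, 0, 0]}, {"delta_pos": [0, 0, 0], "dr": [0, 0, 0]}, {"delta_pos": [0, 0, 0], "dr": [0, 0, 0]}, {"delta_pos": [0, 0, 0], "dr": [0, 0, 0]}, {"delta_pos": [0, 0, 0], "dr": [0, 0, 0]}, {"delta_pos": [0, 0, 0], "dr": [0, 0, 0]}]' --fingers 1 --grip_force 45

```text
clock: 6.5
position: [654.7, -162.7, 49.9]
eef_rot: [[0.004, -0.12, -0.993], [-0.001, -0.993, 0.12], [-1.0, 0.001, -0.004]]
contact_force: [-0.7, 1.2, 7.4]
width: 0.691
```

Run:
```python
from h import *
import cv2
s=manip.read_state(); im=manip.camera("wrist"); cv2.imwrite("pics/w3.png",im)
print(s["position"],s["contact_force"],s["moment"])
```

```text
[ 654.66031258 -162.66996476   49.85592368] [-0.68181429  1.18457799  7.35502224] [ 0.04057465  0.04796958 -0.03910795]
```

View pics/w3.png

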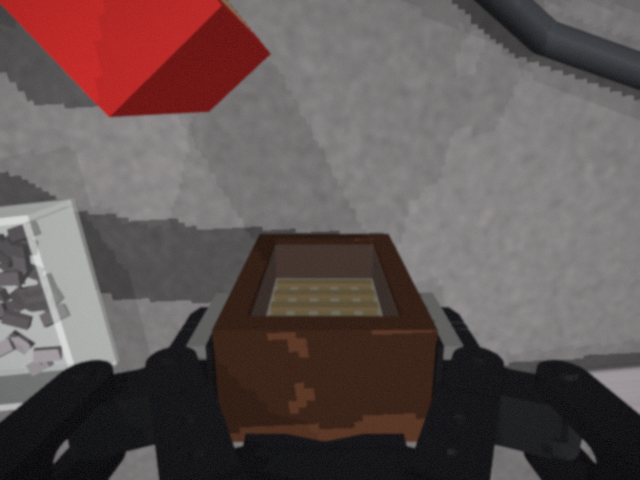

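Request:
send_rows --motion '[{"delta_pos": [-0.1, 0, 0], "dr": [0, 0, 0]}, {"delta_pos": [-0.3, 0, 0], "dr": [0, 0, 0]}, {"delta_pos": [-0.4, 0, 0], "dr": [0, 0, 0]}, {"delta_pos": [-0.37, 0, 0], "dr": [-0.09, 0, 0]}, {"delta_pos": [0, 0, 0], "dr": [-0.09, 0, 0]}, {"delta_pos": [0, 0, 0], "dr": [-0.09, 0, 0]}, {"delta_pos": [0, 0, 0], "dr": [0, 0, 0]}, {"delta_pos": [0, 0, 0], "dr": [0, 0, 0]}]'

```text
clock: 7.55
position: [652.7, -162.1, 163.8]
eef_rot: [[-0.001, 0.161, -0.987], [0.0, -0.987, -0.161], [-1.0, -0.001, 0.001]]
contact_force: [0.2, -0.2, -3.1]
width: 0.697
```

Run:
```python
from h import *
import cv2
s=manip.read_state(); m=manip.camera_model("wrist"); im=manip.camera("wrist"); cv2.imwrite("pics/w4.png",im); cv2.imwrite("pics/s4.png",manip.camera("scene"))
p=np.array(s["position"]);R=np.array(s["eef_rot"])
print(p,R.round(4),s["contact_force"],s["moment"])
print("delta tool to (545,-87.5,166.9):",R.T@(np.array([545,-87.5,166.9])-p))
```

```text
[ 652.67145227 -162.12590539  163.75637202] [[-1.100e-03  1.606e-01 -9.870e-01]
 [ 4.000e-04 -9.870e-01 -1.606e-01]
 [-1.000e+00 -5.000e-04  1.000e-03]] [ 0.21593301 -0.19381845 -3.11263285] [-0.02655512 -0.00529146  0.01601125]
delta tool to (545,-87.5,166.9): [ -3.00260978 -90.94693846  94.2957502 ]
```

View pics/w4.png

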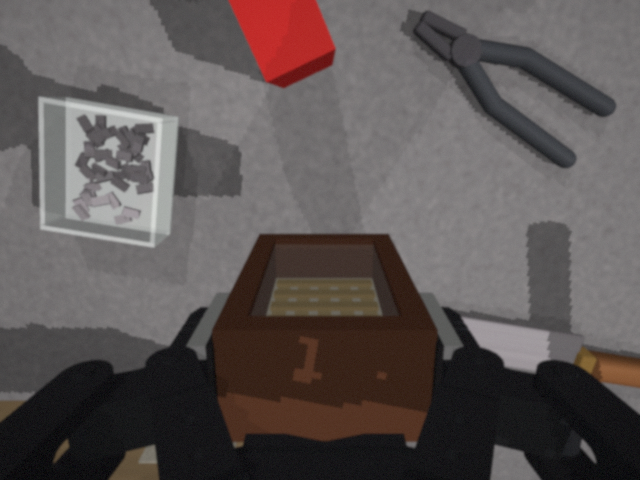

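View pics/s4.png

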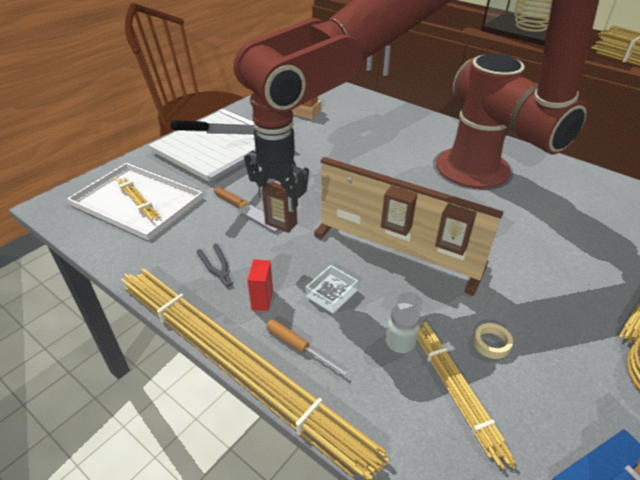

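Run:
```python
import cv2
a=cv2.imread("pics/w4.png")
cv2.imwrite("pics/w4c.png",cv2.resize(cv2.convertScaleAbs(a[225:450,195:455],alpha=2),None,fx=3,fy=2.6,interpolation=cv2.INTER_CUBIC))
```

```text
(no output)
```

View pics/w4c.png

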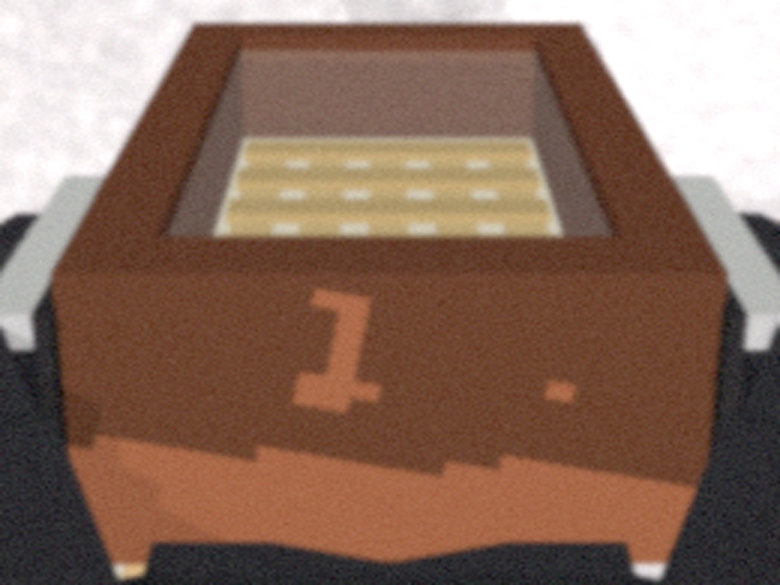

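Run:
```python
from h import *
m=manip.camera_model("wrist"); s=manip.read_state(); p=np.array(s["position"]);R=np.array(s["eef_rot"])
g=lambda u,v:(195+(u+.5)/3-.5,225+(v+.5)/2.6-.5)
ztop=p[2]+90-49.86; zb=p[2]-49.86
for q,z in [((55,274),ztop),((725,274),ztop),((195,25),zb),((583,25),zb),((115,568),ztop),((665,568),ztop)]:
    print(R.T@(atz("wrist",g(*q),z,m)-p))
```

```text
[-40.13842321 -29.5055994  -13.30210688]
[-40.15999438  29.59267011 -13.32237931]
[ 49.86238537 -30.10643631 -12.48715167]
[ 49.84044042  30.02943076 -12.50060853]
[-40.11438141 -26.39558828  23.20406434]
[-40.133698    26.50941695  23.17722153]
```

Request:
send_rows --motion '[{"delta_pos": [-0.03, -0.303, 0.31], "dr": [0, 0, 0]}, {"delta_pos": [0, -0.303, 0.31], "dr": [0, 0, 0]}, {"delta_pos": [0, -0.303, 0.31], "dr": [0, 0, 0]}, {"delta_pos": [0, 0, 0], "dr": [0, 0, 0]}, {"delta_pos": [0, 0, 0], "dr": [0, 0, 0]}, {"delta_pos": [0, 0, 0], "dr": [0, 0, 0]}]'

```text
clock: 8.4
position: [547.5, -88.2, 167.8]
eef_rot: [[0.001, 0.161, -0.987], [-0.0, -0.987, -0.161], [-1.0, 0.001, -0.001]]
contact_force: [-0.5, 0.9, -1.5]
width: 0.696
```

```bash
cat >> h.py <<'E'
th=np.radians(9.3); N=np.array([np.cos(th),np.sin(th),0]); Tt=np.array([-N[1],N[0],0]); S=np.array([497.2,-95.35,175.]) - 9.5*N
def rep():
    s=manip.read_state(); p=np.array(s["position"]);R=np.array(s["eef_rot"])
    E=p+R@np.array([-8.14,0,22.7]); d=E-S   # entry centre rel. screw base on board
    f=np.array(s["contact_force"])
    print("t",round(s["clock"],2),"pos",p.round(2),"entry rel screw n,t,z:",np.round([d@N,d@Tt,d[2]],2),"force n,t,z",np.round([f@N,f@Tt,f[2]],1),"M",np.round(s["moment"],2),"w",round(float(s["width"]),3))
    print("toolx",R[:,0].round(4),"toolz vs -N deg",round(np.degrees(np.arctan2(R[:,2]@Tt,-R[:,2]@N)),2))
E
python3 - <<'E'
from h import *
import cv2
rep()
for n in("wrist","scene","top"): cv2.imwrite(f"pics/{n}5.png",manip.camera(n))
a=cv2.imread("pics/scene5.png");b=cv2.imread("pics/top5.png")
cv2.imwrite("pics/s5c.png",cv2.resize(a[120:260,290:430],None,fx=4,fy=4,interpolation=cv2.INTER_CUBIC))
E
```

```text
t 8.4 pos [547.53 -88.22 167.84] entry rel screw n,t,z: [37.61 -1.08  0.96] force n,t,z [-0.4  1.  -1.5] M [-0.02  0.03 -0.02] w 0.696
toolx [ 1.e-03 -4.e-04 -1.e+00] toolz vs -N deg 0.02
```

View pics/wrist5.png

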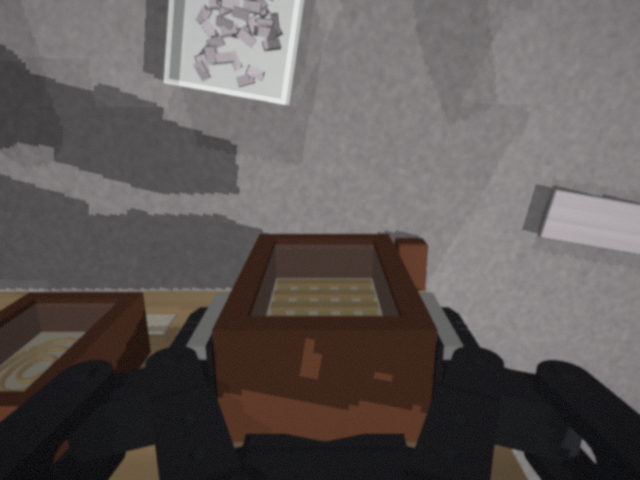

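View pics/s5c.png

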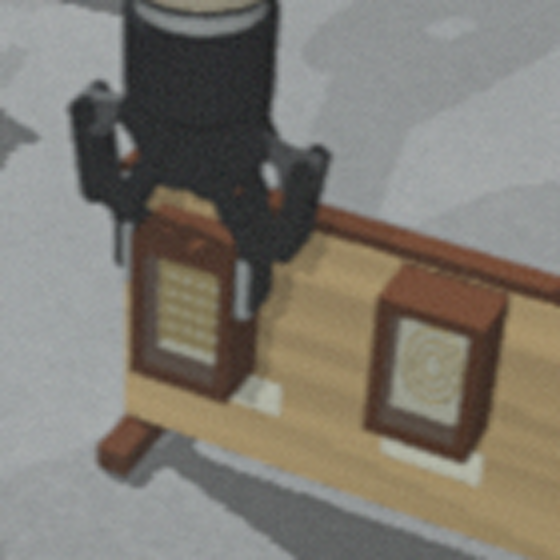

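Request:
send_rows --motion '[{"delta_pos": [0.01, -0.011, 0.12], "dr": [0, 0, 0]}, {"delta_pos": [0, 0, 0.12], "dr": [0, 0, 0]}, {"delta_pos": [0, 0, 0], "dr": [0, 0, 0]}, {"delta_pos": [0, 0, 0], "dr": [0, 0, 0]}, {"delta_pos": [0, 0, 0], "dr": [0, 0, 0]}]'

```text
clock: 9.18
position: [522.9, -90.4, 166.5]
eef_rot: [[0.0, 0.162, -0.987], [-0.0, -0.987, -0.162], [-1.0, 0.0, -0.0]]
contact_force: [0.2, -0.2, -1.7]
width: 0.694
```

Run:
```python
from h import *
rep(); rep()
```

```text
t 9.18 pos [522.91 -90.42 166.49] entry rel screw n,t,z: [12.97  0.7  -0.38] force n,t,z [ 0.2 -0.3 -1.7] M [-0.03  0.03 -0.03] w 0.694
toolx [ 4.e-04 -1.e-04 -1.e+00] toolz vs -N deg -0.02
t 9.18 pos [522.91 -90.42 166.49] entry rel screw n,t,z: [12.97  0.7  -0.38] force n,t,z [ 0.2 -0.3 -1.7] M [-0.03  0.03 -0.03] w 0.694
toolx [ 4.e-04 -1.e-04 -1.e+00] toolz vs -N deg -0.02
```

Request:
send_rows --motion '[{"delta_pos": [-0.004, 0.006, 0.02], "dr": [0, 0, 0]}, {"delta_pos": [0, 0, 0], "dr": [0, 0, 0]}, {"delta_pos": [0, 0, 0], "dr": [0, 0, 0]}, {"delta_pos": [0, 0, 0], "dr": [0, 0, 0]}]'

```text
clock: 9.68
position: [520.9, -91.3, 166.7]
eef_rot: [[0.0, 0.162, -0.987], [0.0, -0.987, -0.162], [-1.0, -0.0, -0.0]]
contact_force: [-0.6, -0.0, -1.9]
width: 0.698
```

Run:
```python
from h import *
rep()
```

```text
t 9.68 pos [520.88 -91.31 166.69] entry rel screw n,t,z: [10.82  0.16 -0.17] force n,t,z [-0.6  0.  -1.9] M [ 0.04  0.06 -0.  ] w 0.698
toolx [ 0.  0. -1.] toolz vs -N deg -0.02
```

Aligned to (0.16, −0.17) mm. I'll advance in small steps and watch the force.

Request:
send_rows --motion '[{"delta_pos": [-0.001, 0.001, 0.01], "dr": [0, 0, 0]}, {"delta_pos": [0, 0, 0.01], "dr": [0, 0, 0]}, {"delta_pos": [0, 0, 0], "dr": [0, 0, 0]}, {"delta_pos": [0, 0, 0], "dr": [0, 0, 0]}]'

```text
clock: 10.18
position: [518.9, -91.7, 166.8]
eef_rot: [[-0.0, 0.162, -0.987], [0.0, -0.987, -0.162], [-1.0, -0.0, 0.0]]
contact_force: [0.5, -0.4, -1.9]
width: 0.699
```

Run:
```python
from h import *
rep()
```

```text
t 10.18 pos [518.86 -91.72 166.8 ] entry rel screw n,t,z: [ 8.76  0.07 -0.06] force n,t,z [ 0.4 -0.5 -1.9] M [0.01 0.01 0.02] w 0.699
toolx [-0.  0. -1.] toolz vs -N deg -0.02
```

Request:
send_rows --motion '[{"delta_pos": [0, 0, 0.01], "dr": [0, 0, 0]}, {"delta_pos": [0, 0, 0.01], "dr": [0, 0, 0]}, {"delta_pos": [0, 0, 0], "dr": [0, 0, 0]}, {"delta_pos": [0, 0, 0], "dr": [0, 0, 0]}]'

```text
clock: 10.68
position: [516.9, -92.1, 166.9]
eef_rot: [[0.0, 0.162, -0.987], [-0.0, -0.987, -0.162], [-1.0, 0.0, -0.0]]
contact_force: [-0.2, -0.5, -2.3]
width: 0.697
```

Run:
```python
from h import *
rep()
```

```text
t 10.68 pos [516.93 -92.06 166.85] entry rel screw n,t,z: [ 6.81  0.06 -0.01] force n,t,z [-0.3 -0.4 -2.3] M [-0.03  0.01 -0.02] w 0.697
toolx [ 1.e-04 -0.e+00 -1.e+00] toolz vs -N deg -0.02
```

Request:
send_rows --motion '[{"delta_pos": [0, 0, 0.01], "dr": [0, 0, 0]}, {"delta_pos": [0, 0, 0.01], "dr": [0, 0, 0]}, {"delta_pos": [0, 0, 0], "dr": [0, 0, 0]}, {"delta_pos": [0, 0, 0], "dr": [0, 0, 0]}]'

```text
clock: 11.18
position: [514.9, -92.4, 166.8]
eef_rot: [[0.0, 0.162, -0.987], [0.0, -0.987, -0.162], [-1.0, -0.0, -0.0]]
contact_force: [-0.2, 0.1, -2.1]
width: 0.695
```

Run:
```python
from h import *
rep()
```

```text
t 11.18 pos [514.93 -92.36 166.81] entry rel screw n,t,z: [ 4.78  0.08 -0.05] force n,t,z [-0.1  0.1 -2.1] M [ 0.01 -0.03 -0.04] w 0.695
toolx [ 0.  0. -1.] toolz vs -N deg -0.02
```

Still no contact at 4.8 mm, so the head is probably passing into the hole. I'll continue in 1 mm steps.

Request:
send_rows --motion '[{"delta_pos": [0, 0, 0.01], "dr": [0, 0, 0]}, {"delta_pos": [0, 0, 0.01], "dr": [0, 0, 0]}, {"delta_pos": [0, 0, 0], "dr": [0, 0, 0]}, {"delta_pos": [0, 0, 0], "dr": [0, 0, 0]}]'

```text
clock: 11.68
position: [513.0, -92.7, 166.8]
eef_rot: [[0.0, 0.162, -0.987], [0.0, -0.987, -0.162], [-1.0, -0.0, -0.0]]
contact_force: [0.0, 0.1, -2.8]
width: 0.699
```

Run:
```python
from h import *
rep()
```

```text
t 11.68 pos [512.96 -92.69 166.8 ] entry rel screw n,t,z: [ 2.79  0.07 -0.06] force n,t,z [ 0.1  0.1 -2.8] M [ 0.03 -0.05 -0.06] w 0.699
toolx [ 0.  0. -1.] toolz vs -N deg -0.02
```

Request:
send_rows --motion '[{"delta_pos": [0, 0, 0.01], "dr": [0, 0, 0]}, {"delta_pos": [0, 0, 0.005], "dr": [0, 0, 0]}, {"delta_pos": [0, 0, 0], "dr": [0, 0, 0]}, {"delta_pos": [0, 0, 0], "dr": [0, 0, 0]}]'

```text
clock: 12.18
position: [511.5, -92.9, 166.8]
eef_rot: [[0.0, 0.162, -0.987], [0.0, -0.987, -0.162], [-1.0, 0.0, -0.0]]
contact_force: [-0.1, -0.0, -3.2]
width: 0.697
```

Run:
```python
from h import *
import cv2
rep()
a=manip.camera("top");b=manip.camera("scene")
cv2.imwrite("pics/s6c.png",cv2.resize(b[120:260,290:430],None,fx=4,fy=4,interpolation=cv2.INTER_CUBIC))
cv2.imwrite("pics/t6c.png",cv2.resize(a[260:350,290:400],None,fx=6,fy=6,interpolation=cv2.INTER_CUBIC))
```

```text
t 12.18 pos [511.49 -92.94 166.82] entry rel screw n,t,z: [ 1.29  0.06 -0.04] force n,t,z [-0.1  0.  -3.2] M [-0.01  0.04  0.01] w 0.697
toolx [ 0.  0. -1.] toolz vs -N deg -0.02
```

View pics/s6c.png

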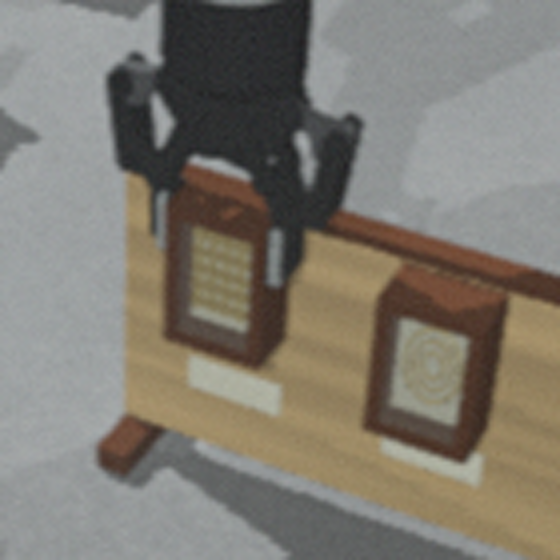

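Request:
send_rows --motion '[{"delta_pos": [0, 0, 0.01], "dr": [0, 0, 0]}, {"delta_pos": [0, 0, 0.005], "dr": [0, 0, 0]}, {"delta_pos": [0, 0, 0], "dr": [0, 0, 0]}, {"delta_pos": [0, 0, 0], "dr": [0, 0, 0]}]'

```text
clock: 12.78
position: [510.6, -93.1, 166.9]
eef_rot: [[0.002, 0.162, -0.987], [0.0, -0.987, -0.162], [-1.0, 0.0, -0.002]]
contact_force: [5.3, 1.1, -4.9]
width: 0.697
```

Run:
```python
from h import *
rep()
```

```text
t 12.78 pos [510.62 -93.08 166.92] entry rel screw n,t,z: [0.39 0.06 0.02] force n,t,z [ 5.4  0.2 -4.9] M [ 0.23 -0.99  0.19] w 0.697
toolx [ 1.8e-03  1.0e-04 -1.0e+00] toolz vs -N deg -0.03
```

Request:
send_rows --motion '[{"delta_pos": [0.01, 0, -0.003], "dr": [0, 0, 0]}, {"delta_pos": [0.01, 0, 0], "dr": [0, 0, 0]}, {"delta_pos": [0.01, 0, 0], "dr": [0, 0, 0]}, {"delta_pos": [0.01, 0, 0], "dr": [0, 0, 0]}, {"delta_pos": [0, 0, 0], "dr": [0, 0, 0]}, {"delta_pos": [0, 0, 0], "dr": [0, 0, 0]}]'

```text
clock: 13.52
position: [510.7, -93.2, 163.0]
eef_rot: [[0.001, 0.162, -0.987], [-0.0, -0.987, -0.162], [-1.0, 0.0, -0.001]]
contact_force: [4.8, -0.1, -0.8]
width: 0.697
```

Run:
```python
from h import *
rep()
```

```text
t 13.53 pos [510.66 -93.24 163.03] entry rel screw n,t,z: [ 0.42 -0.09 -3.85] force n,t,z [ 4.7 -0.9 -0.8] M [ 0.   -0.96  0.08] w 0.697
toolx [ 1.e-03 -3.e-04 -1.e+00] toolz vs -N deg -0.02
```

Lowering works, with light friction and lateral force near zero. I'll continue.

Request:
send_rows --motion '[{"delta_pos": [0.01, 0, 0], "dr": [0, 0, 0]}, {"delta_pos": [0.01, 0, 0], "dr": [0, 0, 0]}, {"delta_pos": [0.01, 0, 0], "dr": [0, 0, 0]}, {"delta_pos": [0.01, 0, 0], "dr": [0, 0, 0]}, {"delta_pos": [0.01, 0, 0], "dr": [0, 0, 0]}, {"delta_pos": [0, 0, 0], "dr": [0, 0, 0]}, {"delta_pos": [0, 0, 0], "dr": [0, 0, 0]}]'

```text
clock: 14.4
position: [510.6, -93.1, 157.9]
eef_rot: [[0.001, 0.162, -0.987], [0.0, -0.987, -0.162], [-1.0, 0.0, -0.001]]
contact_force: [6.1, 0.6, 0.6]
width: 0.693
```

Run:
```python
from h import *
rep()
```

```text
t 14.4 pos [510.63 -93.08 157.92] entry rel screw n,t,z: [ 0.41  0.07 -8.96] force n,t,z [ 6.1 -0.4  0.6] M [ 0.1  -1.08  0.23] w 0.693
toolx [ 9.e-04  0.e+00 -1.e+00] toolz vs -N deg -0.03
```

Request:
send_rows --motion '[{"delta_pos": [0.01, 0, -0.001], "dr": [0, 0, 0]}, {"delta_pos": [0.01, 0, -0.001], "dr": [0, 0, 0]}, {"delta_pos": [0.01, 0, 0], "dr": [0, 0, 0]}, {"delta_pos": [0.01, 0, 0], "dr": [0, 0, 0]}, {"delta_pos": [0.01, 0, 0], "dr": [0, 0, 0]}, {"delta_pos": [0, 0, 0], "dr": [0, 0, 0]}, {"delta_pos": [0, 0, 0], "dr": [0, 0, 0]}]'

```text
clock: 15.28
position: [510.6, -93.1, 152.7]
eef_rot: [[0.0, 0.162, -0.987], [0.0, -0.987, -0.162], [-1.0, -0.0, -0.0]]
contact_force: [4.3, 1.1, -1.5]
width: 0.699
```

Run:
```python
from h import *
rep()
```

```text
t 15.28 pos [510.61 -93.07 152.7 ] entry rel screw n,t,z: [  0.4    0.08 -14.17] force n,t,z [ 4.4  0.4 -1.5] M [ 0.14 -1.08  0.12] w 0.699
toolx [ 3.e-04  1.e-04 -1.e+00] toolz vs -N deg -0.02
```

Request:
send_rows --motion '[{"delta_pos": [0.008, 0, 0], "dr": [0, 0, 0]}, {"delta_pos": [0.006, 0, 0], "dr": [0, 0, 0]}, {"delta_pos": [0, 0, 0], "dr": [0, 0, 0]}, {"delta_pos": [0, 0, 0], "dr": [0, 0, 0]}]'

```text
clock: 15.78
position: [510.6, -93.1, 151.4]
eef_rot: [[0.0, 0.162, -0.987], [0.0, -0.987, -0.162], [-1.0, 0.0, -0.0]]
contact_force: [4.7, 0.1, 0.1]
width: 0.698
```

Run:
```python
from h import *
rep()
```

```text
t 15.78 pos [510.62 -93.07 151.36] entry rel screw n,t,z: [  0.41   0.07 -15.51] force n,t,z [ 4.7 -0.6  0.1] M [ 0.13 -1.08  0.16] w 0.698
toolx [ 3.e-04  0.e+00 -1.e+00] toolz vs -N deg -0.02
```

Request:
send_rows --motion '[{"delta_pos": [0.006, 0, 0], "dr": [0, 0, 0]}, {"delta_pos": [0, 0, 0], "dr": [0, 0, 0]}, {"delta_pos": [0, 0, 0], "dr": [0, 0, 0]}]'

```text
clock: 16.15
position: [510.6, -93.1, 150.8]
eef_rot: [[0.0, 0.162, -0.987], [0.0, -0.987, -0.162], [-1.0, -0.0, -0.0]]
contact_force: [4.2, 0.5, 0.4]
width: 0.696
```

Run:
```python
from h import *
rep()
```

```text
t 16.15 pos [510.63 -93.05 150.78] entry rel screw n,t,z: [  0.43   0.09 -16.09] force n,t,z [ 4.2 -0.2  0.4] M [ 0.1  -1.05  0.14] w 0.696
toolx [ 4.e-04  1.e-04 -1.e+00] toolz vs -N deg -0.02
```

Request:
send_rows --motion '[{"delta_pos": [0.006, 0, 0], "dr": [0, 0, 0]}, {"delta_pos": [0, 0, 0], "dr": [0, 0, 0]}, {"delta_pos": [0, 0, 0], "dr": [0, 0, 0]}]'

```text
clock: 16.52
position: [510.7, -93.1, 150.5]
eef_rot: [[0.0, 0.162, -0.987], [-0.0, -0.987, -0.162], [-1.0, 0.0, -0.0]]
contact_force: [4.7, 1.2, 1.5]
width: 0.693
```

Run:
```python
from h import *
rep()
```

```text
t 16.52 pos [510.67 -93.09 150.45] entry rel screw n,t,z: [  0.46   0.05 -16.42] force n,t,z [4.9 0.4 1.5] M [ 0.21 -0.95  0.09] w 0.693
toolx [ 4.e-04 -0.e+00 -1.e+00] toolz vs -N deg -0.02
```

Request:
send_rows --motion '[{"delta_pos": [0.008, 0, 0], "dr": [0, 0, 0]}, {"delta_pos": [0, 0, 0], "dr": [0, 0, 0]}, {"delta_pos": [0, 0, 0], "dr": [0, 0, 0]}]'

```text
clock: 16.9
position: [510.7, -93.1, 150.1]
eef_rot: [[0.0, 0.162, -0.987], [-0.0, -0.987, -0.162], [-1.0, 0.0, -0.0]]
contact_force: [3.6, 1.8, 5.3]
width: 0.695
```

Run:
```python
from h import *
import cv2
rep()
b=manip.camera("scene")
cv2.imwrite("pics/s7c.png",cv2.resize(b[120:260,290:430],None,fx=4,fy=4,interpolation=cv2.INTER_CUBIC))
```

```text
t 16.9 pos [510.73 -93.09 150.14] entry rel screw n,t,z: [  0.51   0.03 -16.73] force n,t,z [3.8 1.2 5.3] M [ 0.3  -0.68  0.1 ] w 0.695
toolx [ 5.e-04 -1.e-04 -1.e+00] toolz vs -N deg -0.02
```

View pics/s7c.png

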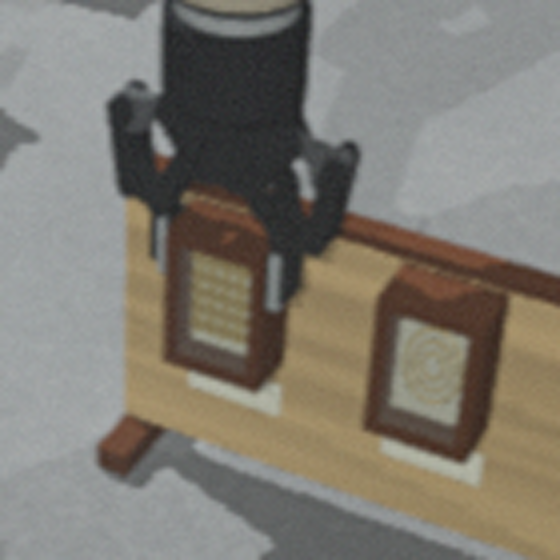

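Request:
send_rows --motion '[{"delta_pos": [-0.006, 0, -0.005], "dr": [0, 0, 0]}, {"delta_pos": [0, 0, 0], "dr": [0, 0, 0]}, {"delta_pos": [0, 0, 0], "dr": [0, 0, 0]}]'

```text
clock: 17.32
position: [510.8, -93.1, 150.1]
eef_rot: [[-0.001, 0.162, -0.987], [-0.0, -0.987, -0.162], [-1.0, 0.0, 0.001]]
contact_force: [2.1, 0.1, 4.8]
width: 0.697
```

Run:
```python
from h import *
rep()
```

```text
t 17.32 pos [510.79 -93.11 150.09] entry rel screw n,t,z: [ 5.800e-01  1.000e-02 -1.676e+01] force n,t,z [ 2.1 -0.2  4.8] M [ 0.15 -0.38  0.06] w 0.697
toolx [-6.e-04 -2.e-04 -1.e+00] toolz vs -N deg -0.02
```

Seated, and only lightly loaded. I'll open gently.

Request:
send_rows --motion '[{"delta_pos": [0, 0, 0], "dr": [0, 0, 0]}, {"delta_pos": [0, 0, 0], "dr": [0, 0, 0]}, {"delta_pos": [0, 0, 0], "dr": [0, 0, 0]}, {"delta_pos": [0, 0, 0], "dr": [0, 0, 0]}]' --fingers -0.5 --grip_force 20

```text
clock: 17.82
position: [510.7, -93.0, 149.6]
eef_rot: [[-0.001, 0.162, -0.987], [0.0, -0.987, -0.162], [-1.0, -0.0, 0.001]]
contact_force: [0.4, 0.0, 0.1]
width: 0.751
```

Run:
```python
from h import *
import cv2
rep()
cv2.imwrite("pics/w8.png",manip.camera("wrist"))
```

```text
t 17.82 pos [510.66 -93.   149.6 ] entry rel screw n,t,z: [  0.47   0.14 -17.24] force n,t,z [ 0.4 -0.   0.1] M [-0.01  0.05 -0.05] w 0.751
toolx [-1.e-03  1.e-04 -1.e+00] toolz vs -N deg -0.02
```

View pics/w8.png

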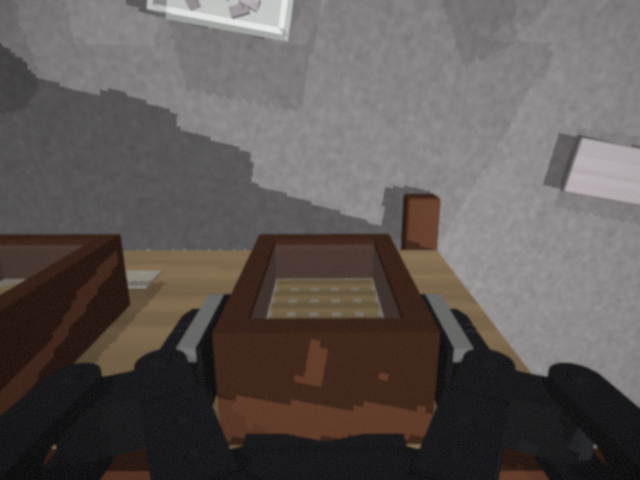

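Request:
send_rows --motion '[{"delta_pos": [0, 0, 0], "dr": [0, 0, 0]}, {"delta_pos": [0, 0, 0], "dr": [0, 0, 0]}, {"delta_pos": [0, 0, 0], "dr": [0, 0, 0]}, {"delta_pos": [0, 0, 0], "dr": [0, 0, 0]}]' --fingers -1

```text
clock: 18.38
position: [511.0, -93.0, 150.0]
eef_rot: [[-0.0, 0.162, -0.987], [-0.0, -0.987, -0.162], [-1.0, 0.0, 0.0]]
contact_force: [-0.0, -0.5, -0.2]
width: 1.001
```

Request:
send_rows --motion '[{"delta_pos": [-0.1, 0, 0], "dr": [0, 0, 0]}, {"delta_pos": [-0.2, 0, 0], "dr": [0, 0, 0]}, {"delta_pos": [-0.3, 0, 0], "dr": [0, 0, 0]}, {"delta_pos": [-0.4, 0, -0.3], "dr": [0, 0, 0]}, {"delta_pos": [-0.1, 0, -0.4], "dr": [0, 0, 0]}, {"delta_pos": [0, 0, 0], "dr": [0, 0, 0]}, {"delta_pos": [0, 0, 0], "dr": [0, 0, 0]}]'

```text
clock: 19.25
position: [579.7, -81.7, 260.4]
eef_rot: [[-0.0, 0.162, -0.987], [-0.0, -0.987, -0.162], [-1.0, 0.0, 0.0]]
contact_force: [-1.1, -0.7, 0.1]
width: 1.0
```

Run:
```python
from h import *
import cv2
rep()
cv2.imwrite("pics/w9.png",manip.camera("wrist"))
b=manip.camera("scene");cv2.imwrite("pics/s9.png",b)
cv2.imwrite("pics/s9c.png",cv2.resize(b[120:320,290:520],None,fx=3.4,fy=3,interpolation=cv2.INTER_CUBIC))
```

```text
t 19.25 pos [579.7  -81.68 260.42] entry rel screw n,t,z: [70.43  0.15 93.57] force n,t,z [-1.2 -0.5  0.1] M [0.04 0.05 0.07] w 1.0
toolx [-3.e-04 -1.e-04 -1.e+00] toolz vs -N deg -0.03
```

View pics/w9.png

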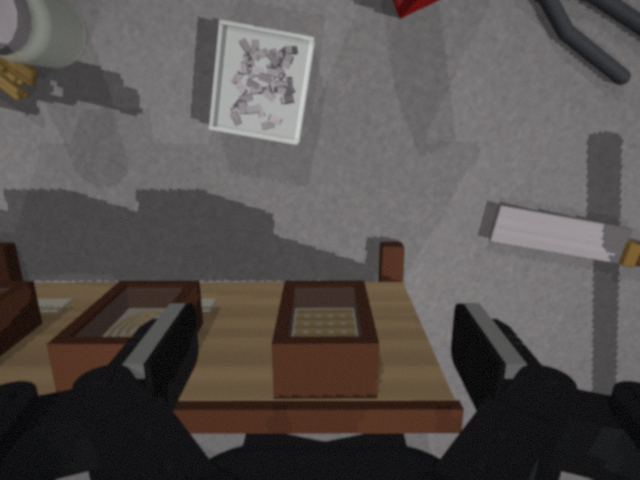

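View pics/s9c.png

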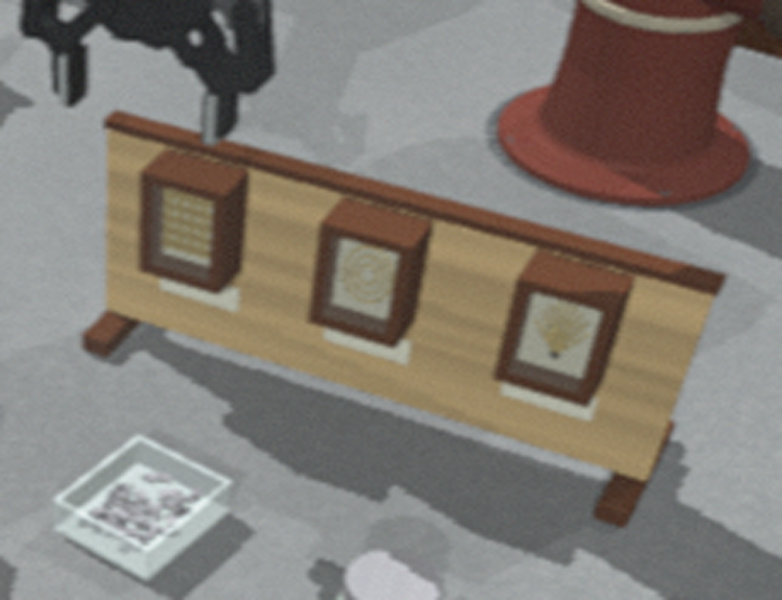

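Run:
```python
from h import *
import cv2
a=cv2.imread("pics/w9.png")
cv2.imwrite("pics/w9c.png",cv2.resize(cv2.convertScaleAbs(a[270:440,250:410],alpha=2),None,fx=4.5,fy=3.5,interpolation=cv2.INTER_CUBIC))
for z in (191,101):
  for y in (-30,30):
    print(z,y,np.round(proj("wrist",S*[1,1,0]+36*N+y*Tt+np.array([0,0,z])),1))
```

```text
191 -30 [379.1 343.9]
191 30 [270.5 343.9]
101 -30 [364.6 280. ]
101 30 [284.8 279.9]
```

View pics/w9c.png

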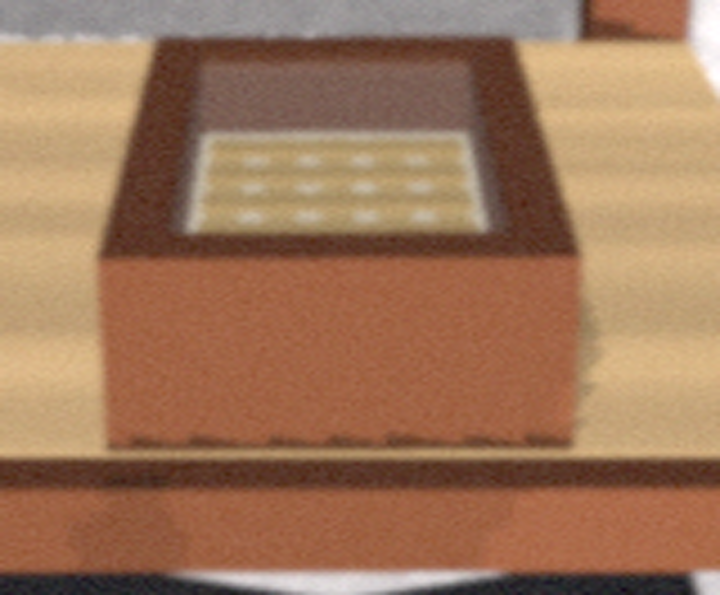

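Run:
```python
from bench import manip
print(manip.hand_in())
```

```text
the job is handed in; nothing more can be done
None
```

The walnut frame now hangs on the bare screw above the blank card. I handed the job in at about 19.4 s of the 61 s allowed; hand-in gives no verdict.

- **Fitting:** I gripped the frame by its sides near the top and lined the keyhole up with the screw using the wrist camera. The head entered without touching anything, and the back met the board at about 5 N.
- **Lowering:** I lowered the frame about 16.5 mm in the grip until the screw stopped it, at roughly 7 N above the frame's weight. Then I relaxed the grip, opened the fingers and moved clear.
- **Last checks:** In the wrist picture the frame's front corners are about 2 px or less from where a frame hung home should show, and it looks straight. It sits level with its neighbours in the scene picture. The other things in those two pictures look unmoved; I did not take a final top view. After release the force reading was near zero.
- **Small disagreements:** The cameras differed by about 2 mm on where the board and screw are, and I went by the wrist camera. The lowering reading ended 0.7 mm past the expected 16 mm; I put this down to slip in the grip or measuring error.

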